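Clamp the round blank, then hold the turntable's index plunger out

ROBOT

A 6-joint arm with a two-finger parallel gripper is mounted at the origin on the work surface. World frame = base frame: x ahead of the robot, y to its left, z up, the work surface at z = 0. Lengths are in mm, angles in rad, forces in N, time in s.
With the tool pointing down it reaches from about 400 to 925 mm from the base axis. Payload 12.5 kg.
Tool frame: the origin (TCP) lies at the very end of the fingers, on their centre line; the grasp point (between the pads) lies 19 mm behind it; z points along the fingers, y is the line along which they close (so a half turn about z gives the same grasp; the last joint's range is limited). The gripper opens to 95 mm and grips with 3 to 60 N. Pads are 20 mm wide; open, the fingers measure 119 mm over their backs; the gripper's body (75 mm by 180 mm) begins 59 mm behind the grasp point.
Start: joints at [-1.312, 0.491, 1.559, -0, 1.092, -0.106], TCP at [223, -583.882, 214.661] pointing down, gripper open.
Joint ranges: [-3.1, 3.1], [-0.84, 2.19], [0.05, 2.79], [-1.13, 4.28], [0.06, 2.93], [-2.69, 2.69]. Speed limits (rad/s): [2.22, 2.22, 2.79, 3.14, 3.14, 3.14].

INTERFACE

Orientations are given as [roll, pitch, yaw] about the fixed x, y, z axes, in that order (R = Rz(yaw) Ry(pitch) Rx(roll)).
In Python, from cell import state, imaging, env, spot_in, mark_of gives the robot as it stands. The module is installed in compiled form; this text tells all that it offers.
- The arm moves only by the tool step_arm, never from a script. Its argument "increments" is a list of rows, each an object with "slide": the shift along the tool's x, y, z in m, a list of three; "roll": the turn about the tool's z in rad. A call has 1 to 5 rows; each row is the pose to reach, as a shift and turn from the pose commanded when the call began, along the tool's axes at that moment; what a row does not reach only later rows make up. A row lasts 1/8 s, in which the tool goes at most 62.5 mm and 10.7 degrees, less where a joint would pass 70% of its speed; a pose out of reach is approached as far as the arm can. A call with a gripper value outside its range is refused whole. "fingers" is the opening, from 0 (shut) to 1 (fully open), set as the call begins (left out, the last holds). The fingers move at their own pace and stop on an object; the grip force is fixed at half the most. Time passes only in rows, so rows that repeat a pose let the fingers close. It gives the time, the measured TCP pose, the force, the opening and the grip force at its end, in the units of the state.
- state(): the state, without advancing time (a new reading comes with each control period).
- imaging.read_camera(name): name is "scene" or "top" or "wrist"; returns a dict with "color" (384x512x3 uint8, red, green, blue), "z_map" (384x512 float32, mm along the optical axis (not along the pixel's ray), 0 where there is no reading), "intrinsics" (3x3 intrinsics, pixels), "distortion" ([k1, k2, p1, p2, k3] as OpenCV has them; the pictures are not rectified), "camera_from_world" (4x4, takes a point from world to camera coordinates). Camera axes: x right, y up, looking along -z (the intrinsics and any distortion apply to the point x, -y, -z); pixel columns grow to the right and rows downward; lengths in mm; the calibration is good to about 2 mm. A picture is of the moment at which its call begins.
- env.job_done(): hands the job in; it is judged then, once.
Trained networks look in the newest picture that a camera, given by its name, has taken for a name from the list of things; names that differ only in an ending like _2 or _b are one class to them, and where a whole thing is asked for, a point or a joint stands for the part that bears it (a point fixed in the world has none). Each returns a list of dicts, best first, with "confidence" (0 to 1); they miss things now and then, are a little off and sometimes report something else, mostly with a low value. They report only what shows in the picture. A call takes as long as a camera call.
- spot_in(camera, target): "bbox" ([left, top, right, bottom] in pixels, round what is visible of it).
- mark_of(camera, target): "uv" ([column, row] in pixels: a listed point, or the origin of a listed thing).
The state is a dict: "t": time; "joints": joint angles; "qvel": joint speeds; "tau": joint torques, N m; "eef_pos": TCP position; "tcp_rot": TCP orientation; "ft_force": force on the tool from outside, world axes, zero at the start; "moment": the same for the moment, N m; "opening": opening from 0.0 (shut) to 1.0 (fully open); "grip_force": force on a finger pad.
Only numpy, scipy, OpenCV 4.12 (cv2) and the standard library are available. Lean on these libraries where they do the work, as an engineer would, in place of code of your own. Each camera call takes 0.05 s, during which the arm holds its last target. There are 200 camera calls.

TASK

Start the captive clamp screw on top of the round wooden blank: push its bar-shaped knob down against the spring and, keeping it down, turn it clockwise (seen from above) about a quarter turn to its stop, then let go so that it stays down by itself. Only then pull the sprung index plunger (round black knob at the rim of the turntable) straight up as far as it goes, so that its pin leaves its hole and the turntable swings free, and finish while still holding it fully up. Leave everything else on the bench where it is.

Things in the scene. Friction and masses are not known exactly. Their poses are not given: they have to be found in the camera images.
- jig: fixed jig: plywood board 350 x 350 x 20 with a round steel turntable (270 across, top 40 above the bench) on its centre. Origin: centre of the board's underside, z up. The plunger stands at x = -120, y = 0, on a bracket 40 wide, 58 high, from x = -168 to -100. On the turntable's axis: wooden blank (110 across, top at 80), steel boss (54 across, top at 102), then the bar knob.
- wing_grip (a point): centre of the clamp screw's dark steel bar knob, on the turntable's axis, 136 above the bench at the start: a bar 52 long (this frame's x, level), 14 thick (its y) and 24 tall (its z, up), 22 clear above the boss at the start. The frame rises, sinks and turns with the knob (and with the turntable).
- wing_press (a joint): how far the bar knob is pushed down, in m: 0 to 0.010. A spring pushes it up with 4 N at 0, 9 N at the bottom. Once turned, it stays down at about 0.007 by itself.
- wing (a joint): how far the bar knob is turned clockwise seen from above, in rad: 0 at the start, stop at 1.40. It turns past about 0.12 only while pushed at least 0.007 m down (push to the bottom); it turns easily and stays where it is left.
- plunger_grip (a point): centre of the index plunger's round black knob, 95 above the bench when seated: a vertical cylinder 30 across and 22 tall, with a 36-across flange 6 thick at its top (its upper face is 15 above this point), standing on a 20-across steel barrel. It moves only along the vertical.
- plunger (a joint): how far the plunger is pulled up, in m: 0 seated, stop at 0.018. The pull against its spring grows from 6 N to 15 N; let go, it snaps down. Its 10 mm pin reaches 12 mm into a hole of the turntable.
- turntable (a joint): angle of the turntable, in rad, growing counter-clockwise seen from above: 0 while the pin locks it. A spring turns it to its stop at 0.35 as soon as the pin is out, carrying the blank and the clamp screw round with it.
- offcut: small light-wood offcut block, 45 x 28 x 22, loose on the jig's board near one corner (mm; to be left alone); origin at the centre of its underside
- wax_tin: small brass tin, 44 across, 35 tall, loose on the jig's board near one corner (mm; to be left alone); origin at the centre of its underside
- sanding_block: cork sanding block, 50 x 32 x 26, loose on the jig's board near one corner (mm; to be left alone); origin at the centre of its underside
- glue: white glue bottle, 64 across, 170 tall, loose on the bench to the robot's left (mm; to be left alone); origin at the centre of its underside
- mallet: hammer with a wooden handle, 260 long, lying on the bench to the robot's left (to be left alone); origin near its middle
- brush: brush with a wooden handle, 200 long, lying on the bench to the robot's right (to be left alone); origin near its middle
- screw_cup: open steel cup, 72 across, 80 tall, on the bench to the robot's right (mm; to be left alone); origin at the centre of its underside
- drum_lid: dark round wooden lid, 110 across, 30 thick, on the bench to the robot's right (mm; to be left alone); origin at the centre of its underside

How it is judged:
By the outcome, as a careful person would: the job done as asked, in the order asked, and still so for the second after the job is handed in, while the arm keeps its last pose, push and grip.
It also fails if it takes over 42 s, if anything falls off the work surface, if the arm or the gripper's body presses on something with over 40 N, if the wrist force passes 120 N, or if a joint passes its speed limit or range.

## Working session

There is one attempt and no reset: what is moved stays moved. The work goes in short steps, Python scripts to look and compute and a tool call to move; the robot and the scene stay as the last step left them, time stands still between calls to the robot, and variables do not carry over. Pictures are saved under pics/ and viewed, at most 10 in all, crops included, and the job is handed in when it is done.

Besides the shell and the picture viewer there is one more tool, called after "Request:" as a command line: name --argument value ..., lists and objects as JSON in quotes. step_arm: Moves the arm, as the interface text tells. Its arguments: {"type":"object","properties":{"increments":{"type":"array"},"fingers":{"type":"number"}},"required":["increments"]}

```bash
mkdir -p pics
cat > h.py <<'E'
import numpy as np, cv2
from cell import state, imaging, env, spot_in, mark_of
def cam(n): 
    return imaging.read_camera(n)
def world(c,uv,z=None):
    """pixel->world; with z: intersect plane height z, else depth map"""
    K=np.array(c["intrinsics"],float);d=np.array(c["distortion"],float);T=np.array(c["camera_from_world"],float)
    p=cv2.undistortPoints(np.array([[uv]],float),K,d)[0,0]
    ray=np.array([p[0],-p[1],-1.]);R=T[:3,:3];t=T[:3,3]
    o=-R.T@t;w=R.T@ray
    if z is not None: return o+w*(z-o[2])/w[2]
    u,v=int(round(uv[0])),int(round(uv[1]));zz=c["z_map"][v-1:v+2,u-1:u+2];zz=zz[zz>0]
    return o+w*np.median(zz) if len(zz) else None
E
python3 - <<'E'
from h import *
np.set_printoptions(precision=1,suppress=True)
print(state())
ims=[]
for n in("scene","top"):
    c=cam(n);ims.append(c["color"])
    for t,z in(("jig",0),("wing_grip",136),("plunger_grip",95)):
        for m in mark_of(n,t)[:2]: print(n,t,np.array(m["uv"]),round(m["confidence"],2),world(c,m["uv"],z))
    for t in("offcut","wax_tin","sanding_block","glue"):
        for m in mark_of(n,t)[:1]: print(n,t,np.array(m["uv"]),round(m["confidence"],2),world(c,m["uv"],20 if t!="glue" else 0))
    cv2.imwrite(f"pics/{n}0.png",c["color"][:,:,::-1])
E
```

```text
{'t': 0.0, 'joints': array([-1.3,  0.5,  1.6, -0. ,  1.1, -0.1]), 'qvel': array([-0., -0., -0., -0., -0., -0.]), 'tau': array([  0. , -61.3, -25.8,   0.1,   0. ,  -0. ]), 'eef_pos': array([ 222.9, -583.6,  214.1]), 'tcp_rot': array([-3.1, -0. ,  0.4]), 'ft_force': array([-0.9, -0.6,  0.2]), 'moment': array([-0., -0.,  0.]), 'grip_force': 0.0, 'opening': 1.0027327598857805}
scene jig [266.9 228.6] 0.75 [577.2  72.    0. ]
scene wing_grip [271.3 205.3] 0.69 [573.4  89.3 136. ]
scene plunger_grip [301.7 205.6] 0.57 [462.5 119.7  95. ]
scene offcut [234.8 260.6] 0.69 [755.  138.9  20. ]
scene wax_tin [225.8 203.6] 0.46 [ 645.3 -104.9   20. ]
scene sanding_block [270.1 203.4] 0.5 [504.8 -10.1  20. ]
scene glue [325.8 313.2] 0.93 [622.4 447.    0. ]
top jig [233.5 193.7] 0.67 [570.3  78.4   0. ]
top wing_grip [256.1 247.1] 0.69 [382.8  -1.5 136. ]
top wing_grip [417.6 224.2] 0.56 [ 454. -515.  136.]
top plunger_grip [216.7 224.4] 0.55 [457.8 128.   95. ]
top offcut [210.9 137.7] 0.67 [766.3 157.1  20. ]
top wax_tin [283.7 168.9] 0.52 [654.2 -97.5  20. ]
top sanding_block [252.1 248.5] 0.72 [379.3  13.3  20. ]
top glue [129.6 182.5] 0.61 [611.6 442.4  -0. ]
```

View pics/top0.png

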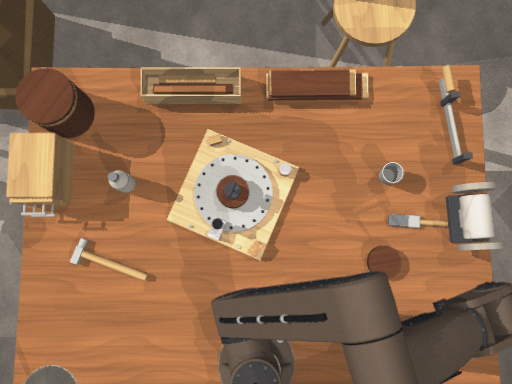

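View pics/scene0.png

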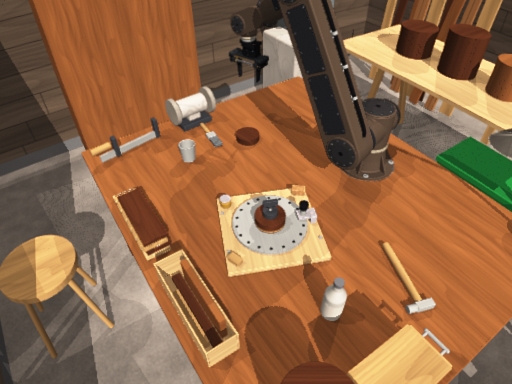

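The top view shows the jig centred near (233,191), with the plunger at (217,224) and the sanding block at the jig corner (257,246). The network's wing mark there (256,247) is wrong. The scene view agrees: bar knob at (270,206), plunger at (303,206). Jig centre ≈ (572,76), plunger ≈ (460,124), jig yaw ≈ -0.4.

```bash
cat >> h.py <<'E'
from scipy.spatial.transform import Rotation as Ro
def plan(target,yaw=None):
    s=state();R=Ro.from_euler("xyz",s["tcp_rot"]).as_matrix()
    d=R.T@(np.array(target)-s["eef_pos"])/1000
    y=np.arctan2(R[1,0],R[0,0])
    r=None if yaw is None else -((yaw-y+np.pi/2)%np.pi-np.pi/2)
    print("slide",d.round(4),"roll",r,"yaw",y.round(3),"q",s["joints"].round(3),"F",s["ft_force"].round(1))
E
python3 - <<'E'
from h import *
plan([540,95,330])
print(state()["tcp_rot"])
E
```

```text
slide [ 0.5383 -0.5211 -0.1154] roll None yaw 0.365 q [-1.312  0.491  1.559  0.     1.092 -0.106] F [1.1 0.2 0.2]
[ 3.14145200e+00 -8.04534940e-06  3.64785527e-01]
```

Request:
step_arm --increments '[{"slide":[0.03,-0.03,-0.115]},{"slide":[0.538,-0.521,-0.115]},{"slide":[0.538,-0.521,-0.115]},{"slide":[0.538,-0.521,-0.115]},{"slide":[0.538,-0.521,-0.115]}]'

```text
invalid input at $.increments[0]: expected keys slide, roll
```

Run:
```python
from h import *
plan([540,95,330])
```

```text
slide [ 0.5383 -0.5211 -0.1154] roll None yaw 0.365 q [-1.312  0.491  1.559  0.     1.092 -0.106] F [1.1 0.2 0.2]
```

Request:
step_arm --increments '[{"slide":[0.03,-0.03,-0.115],"roll":0},{"slide":[0.538,-0.521,-0.115],"roll":0},{"slide":[0.538,-0.521,-0.115],"roll":0},{"slide":[0.538,-0.521,-0.115],"roll":0},{"slide":[0.538,-0.521,-0.115],"roll":0}]'

```text
t: 1.42
eef_pos: [337.8, -336.5, 292.9]
tcp_rot: [3.141, -0.0, 0.364]
ft_force: [0.7, -0.2, 1.2]
opening: 1.001
grip_force: 0.0
```

Run:
```python
from h import *
plan([540,95,330])
```

```text
slide [ 0.3427 -0.3311 -0.0372] roll None yaw 0.364 q [-0.922  0.197  1.795  0.     1.149  0.284] F [ 0.7 -0.2  1.2]
```

Request:
step_arm --increments '[{"slide":[0.34,-0.33,-0.04],"roll":0},{"slide":[0.34,-0.33,-0.04],"roll":0},{"slide":[0.34,-0.33,-0.04],"roll":0},{"slide":[0.34,-0.33,-0.04],"roll":0},{"slide":[0.34,-0.33,-0.04],"roll":0}]'

```text
t: 2.05
eef_pos: [469.3, -54.0, 319.4]
tcp_rot: [3.141, -0.001, 0.365]
ft_force: [0.7, -0.2, 0.4]
opening: 0.998
grip_force: 0.0
```

Run:
```python
from h import *
plan([540,95,330])
```

```text
slide [ 0.1192 -0.1139 -0.0106] roll None yaw 0.365 q [-0.254  0.167  1.761 -0.     1.213  0.952] F [ 0.7 -0.2  0.4]
```

Request:
step_arm --increments '[{"slide":[0.1,-0.1,-0.01],"roll":0},{"slide":[0.1,-0.1,-0.01],"roll":0},{"slide":[0.1,-0.1,-0.01],"roll":0},{"slide":[0.1,-0.1,-0.01],"roll":0}]'

```text
t: 2.55
eef_pos: [526.4, 73.6, 328.6]
tcp_rot: [3.141, 0.001, 0.367]
ft_force: [0.0, -0.3, -0.3]
opening: 1.0
grip_force: 0.0
```

Run:
```python
from h import *
np.set_printoptions(precision=1,suppress=True)
c=cam("wrist")
for t,z in(("wing_grip",136),("plunger_grip",95)):
    for m in mark_of("wrist",t)[:2]: print(t,np.array(m["uv"]),round(m["confidence"],2),world(c,m["uv"],z))
    for m in spot_in("wrist",t)[:2]: print(t,np.array(m["bbox"]),round(m["confidence"],2))
np.savez("w1.npz",**c)
cv2.imwrite("pics/w1.png",c["color"][:,:,::-1])
plan([540,95,330])
```

```text
wing_grip [265.7 135.8] 0.66 [568.8  74.6 136. ]
wing_grip [249.6 117.5 278.  147.6] 0.92
plunger_grip [204.2 190.7] 0.6 [458.3 127.1  95. ]
plunger_grip [188.9 177.4 218.5 204.3] 0.87
slide [ 0. -0. -0.] roll None yaw 0.363 q [ 0.   0.3  1.6 -0.   1.3  1.2] F [-0.1 -0.6 -0.1]
```

View pics/w1.png

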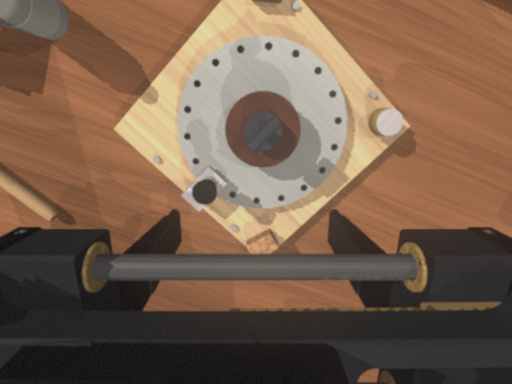

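The wrist view shows the bar knob at (264,132), running lower-left to upper-right, and the plunger at (204,191). I'll get the bar and plunger geometry from the depth map.

```bash
cat >> h.py <<'E'
def cloud(c):
    K=np.array(c["intrinsics"],float);d=np.array(c["distortion"],float);T=np.array(c["camera_from_world"],float)
    v,u=np.mgrid[:384,:512];p=cv2.undistortPoints(np.stack([u,v],-1).reshape(-1,1,2).astype(float),K,d)[:,0]
    z=c["z_map"].ravel();m=z>0
    X=np.c_[p[:,0]*z,-p[:,1]*z,-z][m]
    return (X-T[:3,3])@T[:3,:3]
def rect(P,c,r,z0,z1):
    q=P[(np.hypot(*(P[:,:2]-c).T)<r)&(P[:,2]>z0)&(P[:,2]<z1)]
    (cx,cy),(w,h),a=cv2.minAreaRect(q[:,:2].astype(np.float32))
    if w<h:w,h,a=h,w,a+90
    print(len(q),"c",round(cx,1),round(cy,1),"size",round(w,1),round(h,1),"yaw",round(np.radians(a),3),"z",np.percentile(q[:,2],[5,50,95]).round(1))
E
python3 - <<'E'
from h import *
c=np.load("w1.npz");P=cloud(c)
rect(P,[569,75],40,141,160)
rect(P,[458,127],25,100,118)
rect(P,[569,75],45,95,108)
# off-cut corners etc
for n in [("jig",30,60)]: pass
E
```

```text
495 c 571.3 77.9 size 51.5 14.0 yaw 2.724 z [146.2 148.6 150.1]
471 c 461.5 125.5 size 34.4 34.3 yaw 1.065 z [109.3 110.8 112.1]
722 c 570.8 77.6 size 52.7 51.0 yaw 1.135 z [101.2 102.9 104.2]
```

Run:
```python
from h import *
plan([571.3,77.8,230])
```

```text
slide [0.0443 0.0104 0.099 ] roll None yaw 0.363 q [ 0.011  0.254  1.62  -0.     1.268  1.219] F [-0.1 -0.6 -0.1]
```

Request:
step_arm --increments '[{"slide":[0.044,0.01,0.05],"roll":-0.18},{"slide":[0.044,0.01,0.09],"roll":-0.36},{"slide":[0.044,0.01,0.09],"roll":-0.54},{"slide":[0.044,0.01,0.09],"roll":-0.72},{"slide":[0.044,0.01,0.09],"roll":-0.9}]'

```text
t: 3.42
eef_pos: [571.0, 78.3, 238.9]
tcp_rot: [-3.142, 0.0, 1.269]
ft_force: [-0.4, -0.4, -0.0]
opening: 0.999
grip_force: 0.0
```

Request:
step_arm --increments '[{"slide":[0,0,0],"roll":-0.18},{"slide":[0,0,0],"roll":-0.36},{"slide":[0,0,0],"roll":-0.54},{"slide":[0,0,0],"roll":-0.72},{"slide":[0,0,0],"roll":-0.9}]'

```text
t: 4.05
eef_pos: [571.0, 78.3, 239.0]
tcp_rot: [3.142, 0.0, 2.169]
ft_force: [0.2, 0.9, 0.6]
opening: 1.002
grip_force: 0.0
```

Request:
step_arm --increments '[{"slide":[0,0,0],"roll":-0.18},{"slide":[0,0,0],"roll":-0.36},{"slide":[0,0,0],"roll":-0.54},{"slide":[0,0,0],"roll":-0.56},{"slide":[0,0,0],"roll":-0.56}]'

```text
t: 4.68
eef_pos: [571.1, 78.9, 239.0]
tcp_rot: [-3.142, 0.0, 2.721]
ft_force: [0.6, -0.4, -0.5]
opening: 1.002
grip_force: 0.0
```

Run:
```python
from h import *
c=cam("wrist");P=cloud(c)
rect(P,[571,78],40,141,160)
rect(P,[461,125],25,100,118)
plan([571.3,77.8,122],2.727)
cv2.imwrite("pics/w2.png",c["color"][:,:,::-1])
```

```text
760 c 570.1 78.2 size 51.9 13.5 yaw 2.723 z [146.6 148.9 150.1]
1087 c 460.8 126.0 size 35.0 33.6 yaw 1.114 z [109.7 111.  112.3]
slide [-0.0007 -0.0011  0.1169] roll -0.005907329758562785 yaw 2.721 q [ 0.023  0.398  1.65  -0.     1.094 -1.127] F [ 0.6 -0.8 -0.1]
```

View pics/w2.png

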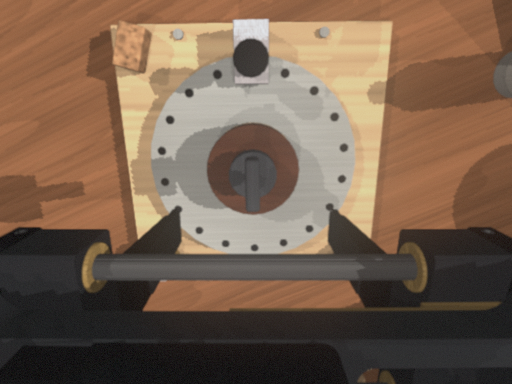

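The view shows the bar upright at column 252, between the fingers (centre about 255), with the plunger at (250,57). I'm aligned, so I'll descend and grip.

Request:
step_arm --increments '[{"slide":[-0.0005,-0.0005,0.06],"roll":0},{"slide":[-0.0005,-0.0005,0.1],"roll":0},{"slide":[-0.0005,-0.0005,0.117],"roll":0},{"slide":[-0.0005,-0.0005,0.117],"roll":0},{"slide":[-0.0005,-0.0005,0.117],"roll":0}]'

```text
t: 5.35
eef_pos: [572.2, 78.8, 123.3]
tcp_rot: [3.141, 0.002, 2.724]
ft_force: [0.2, -1.1, -0.4]
opening: 1.002
grip_force: 0.0
```

Request:
step_arm --fingers 0 --increments '[{"slide":[0,0,0],"roll":0},{"slide":[0,0,0],"roll":0},{"slide":[0,0,0],"roll":0},{"slide":[0,0,0],"roll":0},{"slide":[0,0,0],"roll":0}]'

```text
t: 5.98
eef_pos: [571.4, 78.8, 121.9]
tcp_rot: [-3.142, 0.0, 2.725]
ft_force: [-0.1, -0.3, -1.0]
opening: 0.529
grip_force: 0.0
```

Request:
step_arm --fingers 0 --increments '[{"slide":[0,0,0],"roll":0},{"slide":[0,0,0],"roll":0},{"slide":[0,0,0],"roll":0},{"slide":[0,0,0],"roll":0},{"slide":[0,0,0],"roll":0}]'

```text
t: 6.6
eef_pos: [570.7, 77.4, 121.8]
tcp_rot: [-3.139, -0.001, 2.725]
ft_force: [-3.3, -11.5, 3.9]
opening: 0.156
grip_force: 30.0
```

Request:
step_arm --increments '[{"slide":[0,0,0],"roll":0},{"slide":[0,0,0],"roll":0}]'

```text
t: 6.85
eef_pos: [570.7, 77.4, 121.8]
tcp_rot: [-3.139, -0.001, 2.725]
ft_force: [-4.4, -10.8, 4.0]
opening: 0.158
grip_force: 30.0
```

Good grip; the knob sits 1.5 mm off centre, so I'll relax that and then push down.

Request:
step_arm --increments '[{"slide":[0,-0.0015,0],"roll":0},{"slide":[0,-0.0015,0.004],"roll":0},{"slide":[0,-0.0015,0.008],"roll":0},{"slide":[0,-0.0015,0.011],"roll":0},{"slide":[0,-0.0015,0.011],"roll":0}]'

```text
t: 7.48
eef_pos: [570.7, 77.1, 111.6]
tcp_rot: [-3.141, 0.001, 2.725]
ft_force: [-4.9, -5.4, 13.3]
opening: 0.16
grip_force: 30.0
```

Request:
step_arm --increments '[{"slide":[0,-0.0007,0.001],"roll":0.1},{"slide":[0,-0.0007,0.001],"roll":0.25},{"slide":[0,-0.0007,0.001],"roll":0.4},{"slide":[0,-0.0007,0.001],"roll":0.55},{"slide":[0,-0.0007,0.001],"roll":0.7}]'

```text
t: 8.1
eef_pos: [570.4, 76.6, 111.4]
tcp_rot: [3.141, 0.001, 2.02]
ft_force: [-8.6, -4.9, 22.5]
opening: 0.156
grip_force: 30.0
```

Run:
```python
from h import *
s=state();print(s["tcp_rot"],s["ft_force"],s["moment"],s["eef_pos"])
```

```text
[3.14118305e+00 9.06389601e-04 2.02030011e+00] [-8.59110586 -4.88456997 22.49601661] [-0.98054286  1.57354287  0.06285745] [570.42033101  76.5693687  111.42590896]
```

Request:
step_arm --increments '[{"slide":[0,0,0],"roll":0.15},{"slide":[0,0,0],"roll":0.3},{"slide":[0,0,0],"roll":0.45},{"slide":[0,0,0],"roll":0.6},{"slide":[0,0,0],"roll":0.7}]'

```text
t: 8.72
eef_pos: [569.9, 76.5, 111.4]
tcp_rot: [-3.141, 0.001, 1.321]
ft_force: [-11.5, -4.4, 24.2]
opening: 0.159
grip_force: 30.1
```

Request:
step_arm --increments '[{"slide":[0,0,0],"roll":0.04},{"slide":[0,0,0],"roll":0.04}]'

```text
t: 8.98
eef_pos: [569.8, 76.6, 111.4]
tcp_rot: [-3.141, 0.001, 1.285]
ft_force: [-10.9, -5.2, 23.6]
opening: 0.161
grip_force: 30.1
```

Run:
```python
from h import *
s=state();print(s["tcp_rot"],s["ft_force"],s["moment"],s["eef_pos"])
```

```text
[-3.14130500e+00  8.87997779e-04  1.28492599e+00] [-10.87041807  -5.21498475  23.60441665] [-0.94136762  2.04695094  0.12268663] [569.82219352  76.55740497 111.39564936]
```

Request:
step_arm --increments '[{"slide":[0,0,0],"roll":0.05},{"slide":[0,0,0],"roll":0.05}]'

```text
t: 9.22
eef_pos: [569.6, 76.3, 111.3]
tcp_rot: [-3.141, 0.002, 1.235]
ft_force: [-11.6, -6.0, 24.7]
opening: 0.163
grip_force: 30.2
```

Run:
```python
from h import *
s=state();print(s["tcp_rot"],s["ft_force"],s["moment"],s["eef_pos"])
```

```text
[-3.14078539e+00  1.63290008e-03  1.23524510e+00] [-11.61856853  -5.99149461  24.66740134] [-1.3462017   2.29524718  0.29672383] [569.56558497  76.29300447 111.2552664 ]
```

The twist moment rises, so it's on the stop. I'll ease the twist, then let go while still down.

Request:
step_arm --fingers 1 --increments '[{"slide":[0,0,0],"roll":-0.04},{"slide":[0,0,0],"roll":-0.04},{"slide":[0,0,0],"roll":-0.04},{"slide":[0,0,0],"roll":-0.04},{"slide":[0,0,0],"roll":-0.04}]'

```text
t: 9.85
eef_pos: [570.5, 76.8, 109.7]
tcp_rot: [-3.142, 0.0, 1.275]
ft_force: [0.1, 0.2, 0.4]
opening: 0.632
grip_force: 0.0
```

Request:
step_arm --increments '[{"slide":[0,0,0],"roll":0},{"slide":[0,0,-0.06],"roll":0},{"slide":[0,0,-0.12],"roll":0},{"slide":[0,0,-0.12],"roll":0},{"slide":[0,0,-0.12],"roll":0}]'

```text
t: 10.48
eef_pos: [570.1, 76.8, 229.3]
tcp_rot: [-3.141, 0.0, 1.275]
ft_force: [0.3, 0.1, -0.1]
opening: 0.997
grip_force: 0.0
```

Run:
```python
from h import *
c=cam("wrist");P=cloud(c)
rect(P,[571,78],40,125,160)
rect(P,[461,125],25,100,118)
plan([461.2,125.7,200],2.725)
cv2.imwrite("pics/w3.png",c["color"][:,:,::-1])
```

```text
794 c 570.9 78.8 size 51.0 13.9 yaw 1.337 z [139.3 142.4 143.8]
919 c 461.0 126.2 size 34.8 34.4 yaw 2.932 z [109.3 110.7 111.9]
slide [ 0.0151 -0.1182  0.0288] roll -1.4502388590714572 yaw 1.275 q [ 0.019  0.406  1.665 -0.     1.072  0.315] F [ 0.4 -0.2 -1.3]
```

View pics/w3.png

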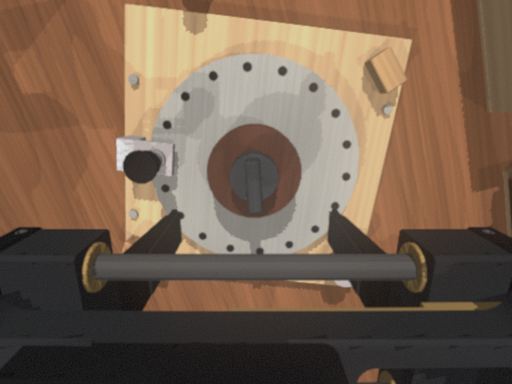

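The clamp bar is down (top at 142.4, 6.6 mm lower) and turned 1.39 rad; the plunger is at (142,166). On to the plunger.

Request:
step_arm --increments '[{"slide":[0.015,-0.06,0],"roll":-0.18},{"slide":[0.015,-0.1185,0],"roll":-0.36},{"slide":[0.015,-0.1185,0.02],"roll":-0.54},{"slide":[0.015,-0.1185,0.028],"roll":-0.72},{"slide":[0.015,-0.1185,0.028],"roll":-0.9}]'

```text
t: 11.15
eef_pos: [460.6, 125.7, 199.9]
tcp_rot: [-3.138, -0.002, 2.181]
ft_force: [-1.2, -0.3, -0.6]
opening: 0.998
grip_force: 0.0
```

Request:
step_arm --increments '[{"slide":[0,0,0],"roll":-0.18},{"slide":[0,0,0],"roll":-0.36},{"slide":[0,0,0],"roll":-0.54},{"slide":[0,0,0],"roll":-0.55},{"slide":[0,0,0],"roll":-0.55}]'

```text
t: 11.78
eef_pos: [461.3, 125.7, 201.2]
tcp_rot: [-3.141, -0.001, 2.721]
ft_force: [-0.4, -0.4, -0.0]
opening: 1.002
grip_force: 0.0
```

Run:
```python
from h import *
plan([460.8,125.3,74],2.725)
```

```text
slide [ 0.0002 -0.0004  0.1272] roll -0.003926304419489046 yaw 2.721 q [ 0.128  0.301  1.924 -0.     0.919 -1.023] F [-0.4 -0.4 -0. ]
```

Request:
step_arm --increments '[{"slide":[0,-0.0004,0.06],"roll":0},{"slide":[0,-0.0004,0.11],"roll":0},{"slide":[0,-0.0004,0.129],"roll":0},{"slide":[0,-0.0004,0.129],"roll":0},{"slide":[0,-0.0004,0.129],"roll":0}]'

```text
t: 12.4
eef_pos: [461.8, 125.4, 73.5]
tcp_rot: [3.141, 0.001, 2.724]
ft_force: [-1.2, 0.5, 0.7]
opening: 1.0
grip_force: 0.0
```

Request:
step_arm --fingers 0 --increments '[{"slide":[0,0,0],"roll":0},{"slide":[0,0,0],"roll":0},{"slide":[0,0,0],"roll":0},{"slide":[0,0,0],"roll":0},{"slide":[0,0,0],"roll":0}]'

```text
t: 13.02
eef_pos: [461.4, 125.3, 72.9]
tcp_rot: [-3.142, 0.0, 2.725]
ft_force: [0.4, 0.1, 1.0]
opening: 0.531
grip_force: 0.0
```

Request:
step_arm --increments '[{"slide":[0,0,0],"roll":0},{"slide":[0,0,0],"roll":0},{"slide":[0,0,0],"roll":0},{"slide":[0,0,0],"roll":0},{"slide":[0,0,0],"roll":0}]'

```text
t: 13.65
eef_pos: [460.9, 124.5, 72.8]
tcp_rot: [-3.14, -0.001, 2.725]
ft_force: [-2.2, -8.8, 3.7]
opening: 0.367
grip_force: 30.0
```

Opening 0.367 (≈35 mm) suggests the pads bear on the flange rather than under it. I'll open a little, drop 6 mm and regrip.

Request:
step_arm --fingers 0.52 --increments '[{"slide":[0,-0.0009,0],"roll":0},{"slide":[0,-0.0009,0],"roll":0},{"slide":[0,-0.0009,0.006],"roll":0},{"slide":[0,-0.0009,0.006],"roll":0},{"slide":[0,-0.0009,0.006],"roll":0}]'

```text
t: 14.28
eef_pos: [461.0, 124.5, 66.7]
tcp_rot: [-3.141, -0.0, 2.725]
ft_force: [-0.7, 0.9, -0.6]
opening: 0.518
grip_force: 0.0
```

Request:
step_arm --fingers 0 --increments '[{"slide":[0,0,0],"roll":0},{"slide":[0,0,0],"roll":0},{"slide":[0,0,0],"roll":0},{"slide":[0,0,0],"roll":0},{"slide":[0,0,0],"roll":0}]'

```text
t: 14.9
eef_pos: [461.0, 124.4, 66.9]
tcp_rot: [-3.141, 0.0, 2.725]
ft_force: [-1.4, -3.8, 1.6]
opening: 0.37
grip_force: 30.0
```

Same width, so the fingers are flat and the flange is what they grip. I'll raise the grip so the pad centres sit on the flange.

Request:
step_arm --fingers 0.52 --increments '[{"slide":[0,-0.0004,0],"roll":0},{"slide":[0,-0.0004,0],"roll":0},{"slide":[0,-0.0004,-0.018],"roll":0},{"slide":[0,-0.0004,-0.018],"roll":0},{"slide":[0,-0.0004,-0.018],"roll":0}]'

```text
t: 15.52
eef_pos: [460.7, 124.2, 84.5]
tcp_rot: [-3.142, -0.0, 2.725]
ft_force: [-0.0, 0.6, 0.6]
opening: 0.523
grip_force: 0.0
```

Request:
step_arm --fingers 0 --increments '[{"slide":[0,0,0],"roll":0},{"slide":[0,0,0],"roll":0},{"slide":[0,0,0],"roll":0},{"slide":[0,0,0],"roll":0},{"slide":[0,0,0],"roll":0}]'

```text
t: 16.15
eef_pos: [460.8, 124.3, 84.6]
tcp_rot: [-3.142, -0.0, 2.725]
ft_force: [1.5, 4.2, -7.2]
opening: 0.364
grip_force: 30.0
```

Request:
step_arm --increments '[{"slide":[0,0,-0.003],"roll":0},{"slide":[0,0,-0.006],"roll":0},{"slide":[0,0,-0.006],"roll":0}]'

```text
t: 16.52
eef_pos: [460.8, 124.2, 90.9]
tcp_rot: [3.142, 0.0, 2.725]
ft_force: [1.8, 4.3, -8.9]
opening: 0.368
grip_force: 30.0
```

Pull matches the spring (≈9 N at 6 mm). Pulling to the stop.

Request:
step_arm --increments '[{"slide":[0,0,-0.004],"roll":0},{"slide":[0,0,-0.008],"roll":0},{"slide":[0,0,-0.011],"roll":0},{"slide":[0,0,-0.0125],"roll":0},{"slide":[0,0,-0.0125],"roll":0}]'

```text
t: 17.15
eef_pos: [460.7, 124.2, 102.7]
tcp_rot: [-3.141, -0.001, 2.725]
ft_force: [4.5, 4.9, -18.3]
opening: 0.362
grip_force: 30.0
```

Run:
```python
from h import *
s=state();print(s["t"],s["ft_force"],s["eef_pos"],s["opening"],s["grip_force"])
c=cam("scene");P=cloud(c)
rect(P,[571,78],40,130,150)
s=state();print(s["ft_force"],s["eef_pos"])
cv2.imwrite("pics/s2.png",cv2.resize(c["color"][150:290,190:370,::-1],None,fx=4,fy=4,interpolation=2))
```

```text
17.15 [  4.49910922   4.9076084  -18.34389901] [460.70653298 124.20700978 102.6659227 ] 0.3624308981266928 29.99739021062851
69 c 570.5 77.6 size 52.4 17.5 yaw 1.668 z [131.4 139.6 143. ]
[  4.08010499   5.61151741 -17.34645156] [460.70297379 124.20598048 102.66171955]
```

View pics/s2.png

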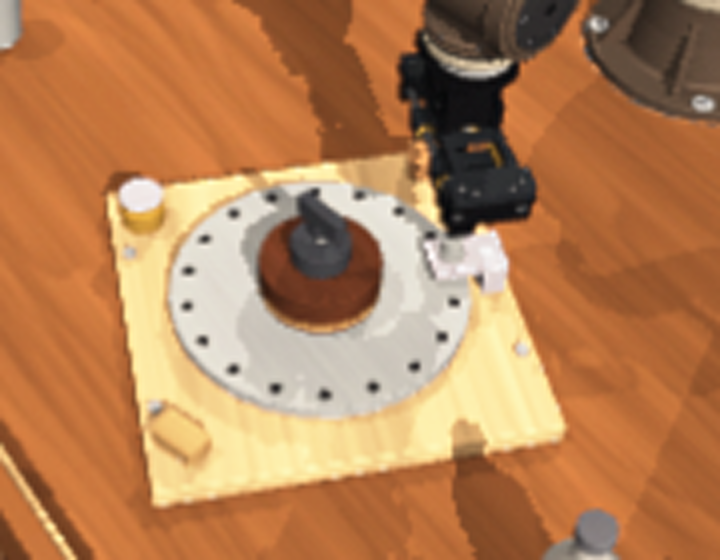

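The scene crop shows the plunger held up and the bar turned with the turntable (yaw 1.34→1.67, ≈+0.33). I'll do one hold to check it's stable.

Request:
step_arm --increments '[{"slide":[0,0,0],"roll":0},{"slide":[0,0,0],"roll":0},{"slide":[0,0,0],"roll":0},{"slide":[0,0,0],"roll":0}]'

```text
t: 17.7
eef_pos: [460.7, 124.2, 102.7]
tcp_rot: [-3.141, -0.001, 2.725]
ft_force: [4.1, 6.1, -18.8]
opening: 0.366
grip_force: 30.0
```

```bash
python3 -c "
from h import *
print(env.job_done())"
```

```text
the job is handed in; nothing more can be done
None
```

The job is handed in: the clamp screw is down and turned to its stop, the turntable has swung free by about 0.33 rad, and the plunger is still held fully up (18 mm, about 18 N pull). It took about 18 s of the 42 s allowed, with no sign in the images that anything else on the bench was disturbed.

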